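# Set the polish warmer to its long mark and start it

## Robot

A 6-joint arm with a two-finger parallel gripper is mounted at the origin on the work surface. World frame = base frame: x ahead of the robot, y to its left, z up, the work surface at z = 0. Lengths are in m, angles in degrees, forces in N, time in s.
With the tool pointing down it reaches from about 0.4 to 0.825 m from the base axis. Payload 7 kg.
Tool frame: the origin (TCP) lies at the very end of the fingers, on their centre line; the grasp point (between the pads) lies 19 mm behind it; z points along the fingers, y is the line along which they close (so a half turn about z gives the same grasp; the last joint's range is limited). The gripper opens to 88 mm and grips with 3 to 60 N. Pads are 19 mm wide; open, the fingers measure 130 mm over their backs; the gripper's body (78 mm by 193 mm) begins 47 mm behind the grasp point.
Start: joints at [-46.576, 20.546, 0.682, 0, -70.136, -16.507], TCP at [0.306, -0.602, 0.204] pointing down, gripper open.
Joint ranges: [-176.03, 176.03], [-82.01, 121.73], [-58.28, 71.71], [-173.87, 95.51], [-174.79, -0.11], [-173.66, 173.66]. Speed limits (degrees/s): [136.94, 136.94, 172.46, 180, 180, 180].

## Interface

Orientations are given as [roll, pitch, yaw] about the fixed x, y, z axes, in that order (R = Rz(yaw) Ry(pitch) Rx(roll)).
In Python, from plant import get_state, imaging, r, finder gives the robot as it stands.
- The arm moves only by the shell command python3 -m handwheel 'ROWS' [FORCE]. ROWS is JSON, a list of rows, each a list of 5 numbers: the closure, from 0 (fully open) to 1 (shut), then the shift along the world's x, y, z in cm, then the turn about the world's z in degrees. A call has 1 to 8 rows; each row is the pose to reach, as a shift and turn from the pose commanded when the call began; what a row does not reach only later rows make up. A row lasts 1/8 s, in which the tool goes at most 62.5 mm and 10.7 degrees, less where a joint would pass 70% of its speed; a pose out of reach is approached as far as the arm can. A call with a gripper value outside its range is refused whole. The fingers move at their own pace and stop on an object; FORCE is the grip in N (left out, the last holds). Time passes only in rows, so rows that repeat a pose let the fingers close. It gives the time, the measured TCP pose, the force, the opening and the grip force at its end, in the units of the state.
- get_state(): the state, without advancing time (a new reading comes with each control period).
- imaging.capture(name): name is "scene" or "top" or "wrist"; returns (picture, depth): 384x512x3 uint8, red, green, blue; 384x512 float32, m along the optical axis (not along the pixel's ray), 0 where there is no reading.
- imaging.get_calibration(name): a dict with "fx", "fy", "cx", "cy" (pixels), "dist" ([k1, k2, p1, p2, k3] as OpenCV has them; the pictures are not rectified), "rvec" (rotation vector, rad) and "tvec" (3), from world to camera coordinates, as OpenCV has them; the wrist camera has in their place "hand_eye" (4x4, takes a point from camera to tool coordinates, whose origin is the TCP and whose axes are the flange's). Camera axes: x right, y down, z forward; pixel columns grow to the right and rows downward; lengths in m; the calibration is good to about 2 mm. A picture is of the moment at which its call begins: read the wrist's pose just before it. get_calibration takes no time and is no camera call.
- r.close_job(): hands the job in; it is judged then, once.
Trained networks look in the newest picture that a camera, given by its name, has taken for a name from the list of things; names that differ only in an ending like _2 or _b are one class to them, and where a whole thing is asked for, a point or a joint stands for the part that bears it (a point fixed in the world has none). Each returns a list of dicts, best first, with "p" (0 to 1); they miss things now and then, are a little off and sometimes report something else, mostly with a low value. They report only what shows in the picture. A call takes as long as a camera call.
- finder.cut_out(camera, query): "region" (384x512 bool, what is visible of it) and "pixel" ([column, row] in pixels, amid what is visible of it).
The state is a dict: "time_s": time; "joints": joint angles; "qd": joint speeds; "joint_torque": joint torques, N m; "tcp_pos": TCP position; "eef_rot": TCP orientation; "contact_force": force on the tool from outside, world axes, zero at the start; "moment": the same for the moment, N m; "gripper_width": finger opening in m; "gripper_force": force on a finger pad.
Only numpy, scipy, OpenCV 4.12 (cv2) and the standard library are available. Lean on these libraries where they do the work, as an engineer would, in place of code of your own. Each camera call takes 0.05 s, during which the arm holds its last target. There are 200 camera calls.

## Task

With a fingertip resting on the knurled dial of the polish warmer, turn it clockwise by friction until it clicks in with its pointer at the long mark, take the finger off, then push the start button all the way down and let it come back up. Only touch and push: do not pull the dial up, do not press the button before the dial is set, and leave the tins, the jar, the brushes and the shoe horn where they are.

Things in the scene. Friction and masses are not known exactly. Their poses are not given: they have to be found in the camera images.
- warmer: Polish warmer, a low grey plastic box fixed to the bench: 190 mm (its x) by 290 mm (its y), flat top 50 mm above the bench. Origin: centre of its underside, on the bench; z up; its front faces its -x. On top: a polish tin in a low ring at its left (+y), the dial at its right (centre at x +10, y -80 mm), the start button near the front (x -60, y 0).
- dial (a joint): Turn of the dial in rad, growing clockwise seen from above. It clicks into four detents at 0, 0.785, 1.571 and 2.356, with a stop just beyond the first and the last; 1.571 is the long mark. It starts in the detent 0 or 0.785. A detent takes up to about 0.02 N m to leave; let go past half-way between two, the dial snaps into the nearer one. The finger may slip a little, so the dial can turn less than the finger moves.
- dial_press (a joint): How far the dial is pushed down on its spring, in m: 0 at rest, at most 0.005 (8 N; 1.6 N per mm). It springs back and clicks the same at any depth. Negative if pulled up.
- dial_top (a point): Centre of the dial's flat top face, 64 mm above the bench. The dial is a black disc with a grippy rubber face (friction about 1), 72 mm across with a vertical axis and fine knurling (under 1 mm), standing 8 mm proud of a fixed black collar (88 mm across, 56 mm above the bench).
- dial_pointer (a point): Rim end of the dial's pointer, a flush metal line on its top face from near the centre to the rim, 36 mm from the axis. It turns with the dial: towards the warmer's +y at joint 0, its +x at 1.571.
- long_mark (a point): Middle of the long mark, a black bar 18 mm long and 5 mm wide on the warmer's top just outside the collar, 57 mm from the dial's axis towards the warmer's +x. The other three marks, at 45 degree steps, are only 5 mm long.
- start_top (a point): Centre of the top of the start button, a white round push button, 26 mm across, in a small black housing. Pressed straight down against a spring.
- start (a joint): How far the start button is pressed, in m: 0 up, 0.006 fully down (about 5 N).
- tin: Aluminium polish tin, 81 mm across, 26 mm high, lying loose in the warmer's ring, its top 78 mm above the bench. Origin: centre of its underside. Leave alone.
- spare_tin: Smaller aluminium tin, 71 mm across, 22 mm high, on the bench. Origin: centre of its underside. Leave alone.
- jar: Glass jar with screw lid, 54 mm across, 70 mm high. Origin: centre of its underside. Leave alone.
- suede_brush: Suede brush, wooden back on black nylon bristles, 150 (x) by 48 by 36 mm high, bristles down. Origin: centre of its underside. Leave alone.
- shoe_horn: Wooden shoe horn lying flat, about 195 mm long (x), 36 mm wide, 8 mm thick. Origin: on its underside, near its middle. Leave alone.
- dauber: Upright wooden polish dauber, round, 44 mm across its foot, 76 mm high. Origin: centre of its underside. Leave alone.

How it is judged:
By the outcome, as a careful person would: the job done as asked, in the order asked, and still so for the second after the job is handed in, with the robot touching nothing.
It also fails if it takes over 43 s, if anything falls off the work surface, if the arm or the gripper's body presses on something with over 40 N, if the wrist force passes 120 N, or if a joint passes its speed limit or range.

## Working session

There is one attempt and no reset: what is moved stays moved. The work goes in short steps, Python scripts to look and compute and a shell command to move; the robot and the scene stay as the last step left them, time stands still between calls to the robot, and variables do not carry over. Pictures are saved under pics/ and viewed, at most 10 in all, crops included, and the job is handed in when it is done.

```bash
ls; mkdir -p pics; cat > h.py <<'E'
import numpy as np, cv2
from plant import get_state, imaging, r, finder
from scipy.spatial.transform import Rotation as R
def cam(name, st=None):
    c=imaging.get_calibration(name)
    K=np.array([[c['fx'],0,c['cx']],[0,c['fy'],c['cy']],[0,0,1]]);D=np.array(c['dist'],float)
    if 'rvec' in c:
        Rm=cv2.Rodrigues(np.array(c['rvec'],float))[0];t=np.array(c['tvec'],float).ravel()
        T=np.eye(4);T[:3,:3]=Rm.T;T[:3,3]=-Rm.T@t
    else:
        W=np.eye(4);W[:3,:3]=R.from_euler('xyz',st['eef_rot'],degrees=True).as_matrix();W[:3,3]=st['tcp_pos']
        T=W@np.array(c['hand_eye'])
    return K,D,T
def ray(name,px,st=None):
    K,D,T=cam(name,st);u=cv2.undistortPoints(np.array(px,float).reshape(-1,1,2),K,D).reshape(-1,2)
    return T[:3,3],np.c_[u,np.ones(len(u))]@T[:3,:3].T
def on_z(name,px,z,st=None):
    o,d=ray(name,px,st);return o+d*((z-o[2])/d[:,2])[:,None]
def at_depth(name,px,dep,st=None):
    px=np.array(px).reshape(-1,2);o,d=ray(name,px,st);i=px.round().astype(int)
    return o+d*dep[i[:,1],i[:,0]][:,None]
E
python3 - <<'E'
from h import *
s=get_state();print(s)
for n in('top','scene'):
    p,d=imaging.capture(n);np.savez(f'{n}0.npz',p=p,d=d);cv2.imwrite(f'pics/{n}0.png',cv2.resize(p[:,:,::-1],(800,600)))
    for q in ('dial_top','start_top','dial_pointer','long_mark','warmer'):
        try:
            for f in finder.cut_out(n,q)[:2]:
                px=f['pixel'];print(n,q,f['p'],np.round(px),f['region'].sum(),at_depth(n,px,d).round(4))
        except Exception as e: print(n,q,e)
E
```

```text
pics
{'time_s': 0.0, 'joints': array([-4.65746740e+01,  2.05924808e+01,  6.33483713e-01, -2.01768680e-02,
       -7.01366229e+01, -1.65077052e+01]), 'qd': array([-0.10001587,  0.02885088,  0.0290195 , -0.00336434,  0.0034843 ,
       -0.0354139 ]), 'joint_torque': array([ 6.93874408e-04, -5.82723820e+01,  2.93064505e+01,  6.99728027e+00,
        7.11413290e-03, -1.39850308e-04]), 'tcp_pos': array([ 0.30531527, -0.60140192,  0.20290855]), 'eef_rot': array([ 1.79902931e+02, -8.98689573e-03, -1.53089243e+02]), 'contact_force': array([-0.23345573,  0.22904387, -0.36004211]), 'moment': array([-0.00929245,  0.00682362, -0.00341385]), 'gripper_force': 0.0, 'gripper_width': 0.08745066671929828}
top dial_top 0.84 [252. 163.] 332 [[ 0.6112 -0.0475  0.0645]]
top dial_top 0.51 [231. 182.] 38 [[0.5446 0.0274 0.0734]]
top start_top 0.4 [235. 183.] 24 [[0.5426 0.0126 0.0609]]
top dial_pointer 0.75 [253. 164.] 309 [[ 0.6088 -0.0527  0.0683]]
top long_mark 0.71 [233. 166.] 4008 [[0.6047 0.0199 0.05  ]]
top warmer 0.6 [234. 170.] 3834 [[0.5911 0.0153 0.0498]]
scene dial_top 0.9 [274. 215.] 589 [[ 0.6142 -0.0474  0.0639]]
scene start_top 0.52 [286. 187.] 58 [[0.5611 0.0309 0.0669]]
scene dial_pointer 0.88 [272. 221.] 580 [[ 0.6258 -0.0627  0.0624]]
scene dial_pointer 0.41 [137. 279.] 497 [[ 0.5819 -0.4343  0.0679]]
scene long_mark 0.87 [289. 212.] 6083 [[ 0.6213 -0.0038  0.0492]]
scene long_mark 0.58 [274. 221.] 564 [[ 0.6303 -0.0576  0.0634]]
scene warmer 0.63 [290. 213.] 6284 [[ 0.625  -0.0017  0.0482]]
```

View pics/top0.png

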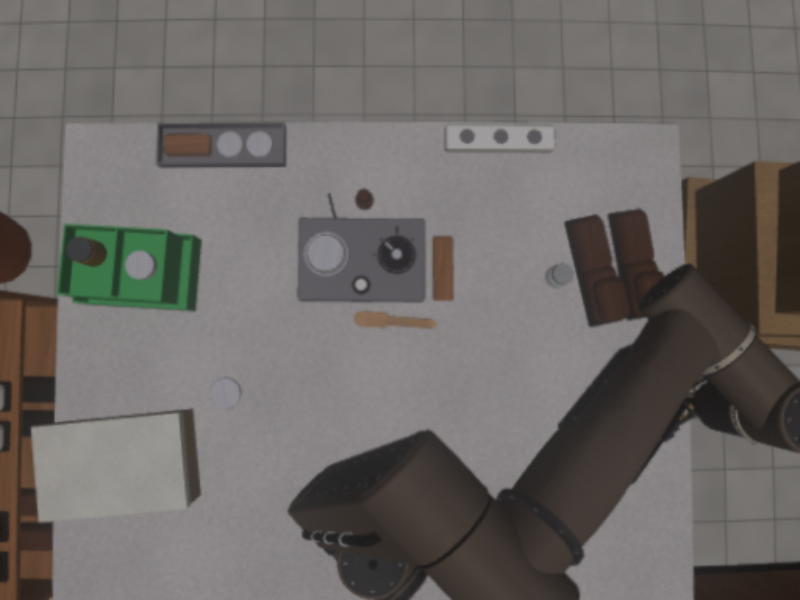

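View pics/scene0.png

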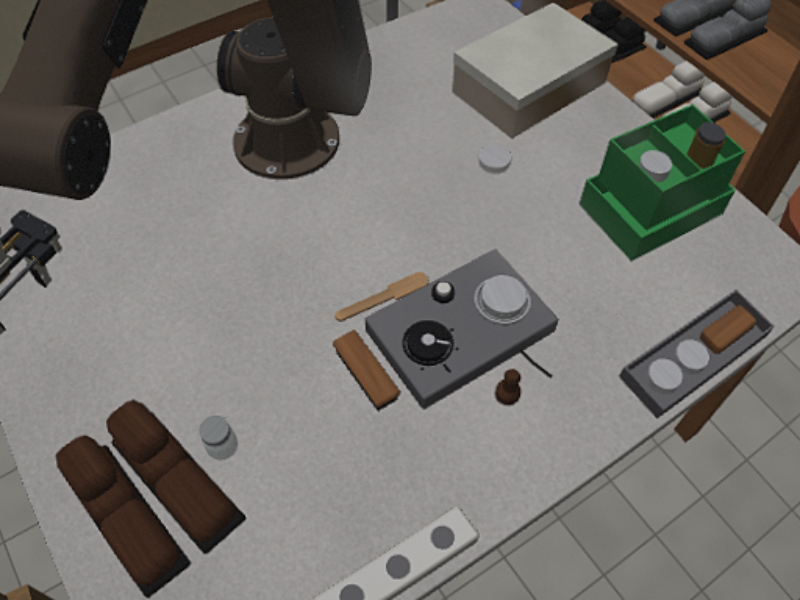

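The top view shows the warmer at about (361,259), with its axes roughly parallel to the world's. The dial is at (396,254), with its pointer up-left at about 45°, which looks like detent 0.785. The button is at (361,284). The scene view agrees. Next I'll go above the dial with the fingers closed and look with the wrist camera.

```bash
python3 -m handwheel '[[1,2,4,8,0],[1,6,10,8,-10],[1,25,55,8,-27],[1,25,55,8,-27],[1,25,55,8,-27],[1,25,55,8,-27],[1,25,55,8,-27],[1,25,55,8,-27]]' 20; python3 -m handwheel '[[1,0,0,0,0],[1,0,0,0,0],[1,0,0,0,0]]'; python3 - <<'E'
from h import *
s=get_state();print(s['tcp_pos'],s['eef_rot'],s['joints'],imaging.get_calibration('wrist')['hand_eye'])
E
```

```text
time_s: 1.6
tcp_pos: [0.4993, -0.1812, 0.2822]
eef_rot: [-180.0, 0.1, 179.9]
contact_force: [1.8, -1.3, 0.7]
gripper_width: 0.0134
gripper_force: 0.0
time_s: 1.98
tcp_pos: [0.4984, -0.1841, 0.2818]
eef_rot: [-180.0, -0.0, 179.8]
contact_force: [0.5, -0.6, 0.4]
gripper_width: 0.0004
gripper_force: 0.0
[ 0.49841767 -0.18413832  0.28176626] [-1.79995711e+02 -1.01656703e-03  1.79839833e+02] [ 8.86754504e-01  4.45054400e+00 -1.00516073e+01  4.40993732e-03
 -7.54989435e+01 -9.10480262e+01] [[-9.59908846e-04 -9.62057489e-01 -2.72845133e-01  7.38022566e-02]
 [ 9.99999470e-01 -8.21659709e-04 -6.20954672e-04 -6.14459010e-04]
 [ 3.73208240e-04 -2.72845584e-01  9.62057767e-01 -1.80246344e-01]
 [ 0.00000000e+00  0.00000000e+00  0.00000000e+00  1.00000000e+00]]
```

```bash
python3 -m handwheel '[[1,2,6,0,0],[1,5,12,0,0],[1,5,15,0,0],[1,5,15,0,0],[1,5,15,0,0]]'; python3 - <<'E'
from h import *
s=get_state();p,d=imaging.capture('wrist');s2=get_state();print(s['tcp_pos'],s['eef_rot'],s2['tcp_pos'])
import pickle;pickle.dump((s,p,d),open('w1.pkl','wb'))
cv2.imwrite('pics/w1.png',cv2.resize(p[:,:,::-1],(800,600)))
for q in ('dial_top','start_top','tin'):
    for f in finder.cut_out('wrist',q)[:2]:
        px=f['pixel'];m=f['region']&(d>0);v,u=np.nonzero(m)
        P=at_depth('wrist',np.c_[u,v],d,s)
        print(q,f['p'],np.round(px),m.sum(),np.median(P,0).round(4),((P.min(0)+P.max(0))/2).round(4),np.ptp(P,axis=0).round(3))
E
```

```text
time_s: 2.6
tcp_pos: [0.5487, -0.0343, 0.2817]
eef_rot: [-180.0, -0.0, 179.9]
contact_force: [-0.2, 0.2, 0.6]
gripper_width: 0.0003
gripper_force: 0.0
[ 0.54867864 -0.03432492  0.28169498] [-1.79987583e+02 -1.03853565e-02  1.79851967e+02] [ 0.5486593  -0.03454761  0.28176348]
dial_top 0.75 [244. 208.] 1643 [ 0.6096 -0.0514  0.0636] [ 0.5775 -0.0507  0.2114] [0.135 0.072 0.328]
start_top 0.49 [302. 165.] 272 [0.5461 0.0272 0.0712] [0.5469 0.0277 0.0671] [0.024 0.025 0.014]
tin 0.56 [359. 209.] 1962 [0.6077 0.1053 0.0772] [0.578  0.0773 0.2143] [0.136 0.156 0.323]
tin 0.45 [ 11. 174.] 853 [ 0.5673 -0.4088  0.0287] [ 0.5694 -0.4173  0.0278] [0.053 0.028 0.054]
```

View pics/w1.png

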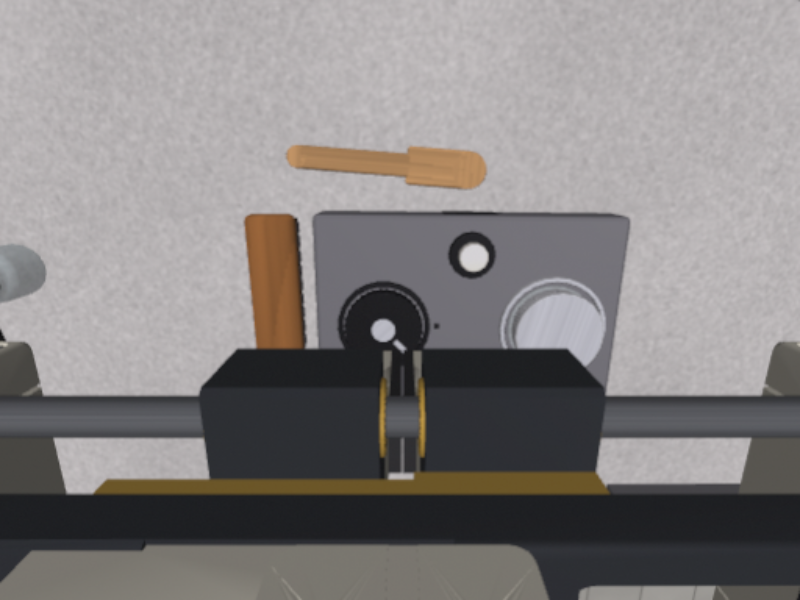

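```bash
python3 - <<'E'
from h import *
import pickle;s,p,d=pickle.load(open('w1.pkl','rb'))
v,u=np.mgrid[120:224,190:400];v=v.ravel();u=u.ravel();ok=d[v,u]>0;v=v[ok];u=u[ok]
P=at_depth('wrist',np.c_[u,v],d,s);c=p[v,u].astype(int)
def circ(Q):
    (cx,cy),rad=cv2.minEnclosingCircle(Q[:,:2].astype(np.float32));return round(cx,4),round(cy,4),round(rad,4)
near=np.hypot(P[:,0]-.61,P[:,1]+.05)<.05
dark=near&(c.max(1)<70)&(P[:,2]<.08)
print('collar',circ(P[dark]));
for lo,hi in((.045,.053),(.053,.059),(.059,.068),(.068,.09)):
    m=near&(P[:,2]>lo)&(P[:,2]<hi);print(lo,m.sum(),circ(P[m]) if m.sum() else '')
dt=near&(P[:,2]>.060)&(P[:,2]<.068);print('dialz',np.median(P[dt],0))
hub=np.hypot(u-245.1,v-211.2)<4;print('hub',np.median(P[hub],0),on_z('wrist',[[245.1,211.2]],.064,s))
pt=[[400/1.5625,346/1.5625]];print('pointer',on_z('wrist',pt,.064,s))
b=(np.hypot(P[:,0]-.547,P[:,1]-.0275)<.025)&(c.min(1)>150);print('button',b.sum(),circ(P[b]),np.median(P[b],0))
e=on_z('wrist',np.array([[315,213],[628,217]])/1.5625,.05,s);print('front edge',e)
# top/scene views of dial
for n in('top','scene'):
    z=np.load(n+'0.npz');px={'top':[[397,254],[361,284]],'scene':[[428,340],[443,289]]}[n]
    print(n,on_z(n,np.array(px)/1.5625,.064))
E
```

```text
collar (0.6179, -0.0491, 0.0481)
0.045 969 (0.6099, -0.05, 0.05)
0.053 428 (0.6164, -0.0525, 0.0439)
0.059 1543 (0.6166, -0.0526, 0.0368)
0.068 0 
dialz [ 0.61026971 -0.05268125  0.0636747 ]
hub [ 0.61621778 -0.05296506  0.06420831] [[ 0.61641214 -0.05282084  0.064     ]]
pointer [[ 0.63237954 -0.03706123  0.064     ]]
button 249 (0.5469, 0.0275, 0.0122) [0.54622122 0.02725136 0.07124935]
front edge [[ 0.510195   -0.11270781  0.05      ]
 [ 0.51466869  0.16818311  0.05      ]]
top [[ 0.61419153 -0.05520656  0.064     ]
 [ 0.54636009  0.0261276   0.064     ]]
scene [[ 0.6203029  -0.05221527  0.064     ]
 [ 0.54866279  0.02987153  0.064     ]]
```

The wrist view shows the dial at (383,327) with its pointer down-right, so it reads 0.785. It needs one detent (45°) clockwise. The button is at (473,257).

```bash
python3 -m handwheel '[[1,2,-1,-5,10],[1,5.1,-2.6,-11,20],[1,5.1,-2.6,-16,25],[1,5.1,-2.6,-20,25],[1,5.1,-2.6,-20.8,25],[1,5.1,-2.6,-20.8,25],[1,5.1,-2.6,-20.8,25]]'; python3 -m handwheel '[[1,0,0,-0.3,0],[1,0,0,-0.6,0],[1,0,0,-0.8,0],[1,0,0,-0.8,0],[1,0,0,-0.8,0]]'
```

```text
time_s: 3.68
tcp_pos: [0.6013, -0.0591, 0.076]
eef_rot: [-179.9, 0.2, -155.1]
contact_force: [0.2, -0.1, 0.4]
gripper_width: 0.0007
gripper_force: 0.0
time_s: 4.3
tcp_pos: [0.5999, -0.0592, 0.0657]
eef_rot: [-180.0, -0.0, -155.1]
contact_force: [-0.5, -0.6, -0.2]
gripper_width: 0.0004
gripper_force: 0.0
```

```bash
python3 -m handwheel '[[1,0,-0.1,-0.1,0],[1,0,-0.1,-0.2,0],[1,0,-0.1,-0.3,0],[1,0,-0.1,-0.4,0],[1,0,-0.1,-0.4,0],[1,0,-0.1,-0.4,0]]'
```

```text
time_s: 5.05
tcp_pos: [0.5999, -0.0601, 0.0617]
eef_rot: [180.0, 0.0, -155.1]
contact_force: [0.2, -0.6, -0.1]
gripper_width: 0.0002
gripper_force: 0.0
```

```bash
python3 -m handwheel '[[1,0,0,-0.1,0],[1,0,0,-0.2,0],[1,0,0,-0.2,0],[1,0,0,-0.2,0]]';python3 -m handwheel '[[1,0,0,-0.1,0],[1,0,0,-0.1,0],[1,0,0,-0.1,0]]'
```

```text
time_s: 5.55
tcp_pos: [0.5999, -0.0602, 0.0597]
eef_rot: [-180.0, 0.0, -155.1]
contact_force: [-0.2, 0.1, 0.7]
gripper_width: 0.0005
gripper_force: 0.0
time_s: 5.92
tcp_pos: [0.5998, -0.0602, 0.0587]
eef_rot: [180.0, -0.0, -155.1]
contact_force: [0.3, 0.0, -0.2]
gripper_width: 0.0003
gripper_force: 0.0
```

```bash
python3 - <<'E'
from h import *
print(get_state()['contact_force'],get_state()['moment'])
p,d=imaging.capture('scene');cv2.imwrite('pics/s1.png',cv2.resize(p[150:270,190:350,::-1],(800,600),interpolation=cv2.INTER_CUBIC))
E
```

```text
[ 0.30595269  0.02828822 -0.19637372] [ 0.00164059 -0.06290988  0.00891497]
```

View pics/s1.png

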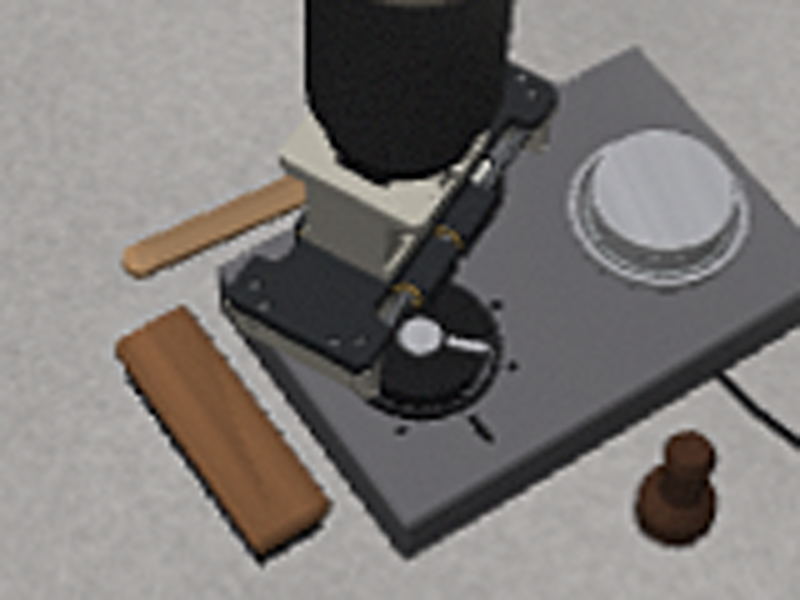

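The scene crop shows the closed fingertips over the dial, just beside the hub at (418,335), with the pointer still at 45°. There's no contact force yet, so I'll keep going down in small steps.

```bash
python3 -m handwheel '[[1,0,0,-0.05,0],[1,0,0,-0.1,0],[1,0,0,-0.1,0]]';python3 -c "
from h import *
print(get_state()['moment'])"; python3 -m handwheel '[[1,0,0,-0.05,0],[1,0,0,-0.05,0],[1,0,0,-0.05,0]]'
```

```text
time_s: 6.35
tcp_pos: [0.5998, -0.0602, 0.0576]
eef_rot: [180.0, -0.0, -155.1]
contact_force: [-0.3, -0.3, 0.2]
gripper_width: 0.0005
gripper_force: 0.0
[ 0.05869931 -0.01074067 -0.0072585 ]
time_s: 6.72
tcp_pos: [0.5999, -0.0602, 0.0572]
eef_rot: [-180.0, 0.0, -155.1]
contact_force: [0.4, -0.4, -0.4]
gripper_width: 0.0005
gripper_force: 0.0
```

```bash
python3 - <<'E'
from h import *
s=get_state();p,d=imaging.capture('wrist');import pickle;pickle.dump((s,p,d),open('w2.pkl','wb'))
K,D,T=cam('wrist',s)
for off in((0,0,0),(0,0,-.0075)):
    W=np.array(s['tcp_pos'])-np.array(off);C=np.linalg.inv(T)@np.r_[W,1];print('tcp px',cv2.projectPoints(C[:3].reshape(1,1,3),np.zeros(3),np.zeros(3),K,D)[0].ravel(),C[2])
v,u=np.mgrid[150:250:6,200:316:12]
for a,b in zip(v,u):
    P=at_depth('wrist',np.c_[b,a],d,s);print(a[0],(P[:,2]*1000).round(0).astype(int))
cv2.imwrite('pics/w2.png',cv2.resize(p[120:300,136:376,::-1],(800,600),interpolation=cv2.INTER_CUBIC))
E
```

```text
tcp px [257.95583284 225.23444064] 0.19360812492470508
tcp px [257.98809615 229.70009887] 0.18639250974035138
150 [48 50 50 49 50 47 49 50 49 50]
156 [48 49 49 50 49 49 51 49 51 51]
162 [ 50  50  51  49  49  48  49 237  50  50]
168 [48 50 49 50 50 49 49 51 49 49]
174 [49 49 49 50 49 49 49 49 49 50]
180 [49 50 50 49 50 49 49 50 48 50]
186 [49 49 50 50 50 53 49 49 50 49]
192 [49 49 50 54 55 56 56 52 49 49]
198 [49 50 56 54 54 51 51 56 51 50]
204 [50 48 55 56 64 62 60 54 56 49]
210 [51 56 57 64 63 64 63 62 49 54]
216 [49 50 63 63 64 64 63 63 59 56]
222 [54 54 64 64 64 63 64 63 64 54]
228 [153 154 155 154  89  86 155 154 154 155]
234 [159 158 158 157  97  94 158 160 159 159]
240 [162 163 163 163  99 101 163 162 163 163]
246 [167 167 167 167 111 107 165 166 167 167]
```

View pics/w2.png

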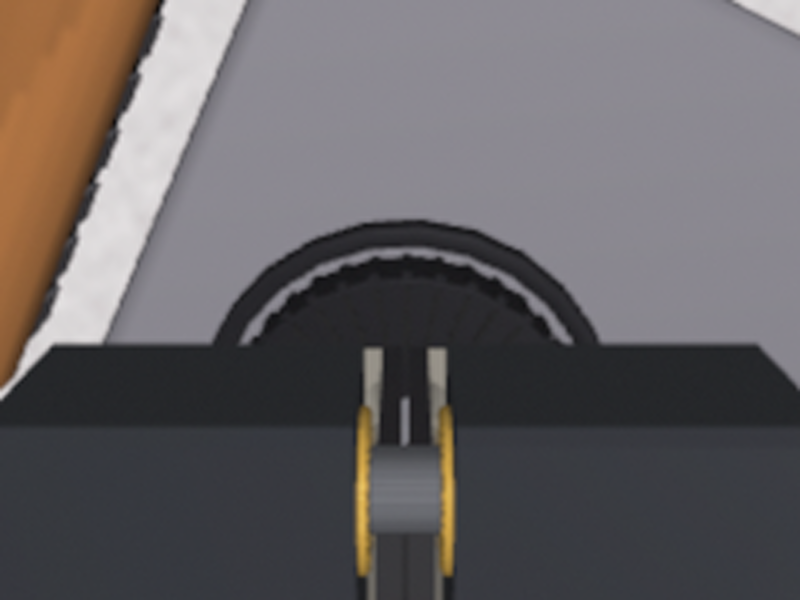

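```bash
python3 - <<'E'
from h import *
import pickle;s,p,d=pickle.load(open('w2.pkl','rb'))
W=R.from_euler('xyz',s['eef_rot'],degrees=True).as_matrix()
for a in range(206,248,3):
    b=np.arange(242,276,3);P=at_depth('wrist',np.c_[b,b*0+a],d,s);L=(P-s['tcp_pos'])@W
    print(a,(P[:,2]*1000).round(0).astype(int),'toolx',(L[:,0]*1000).round(0).astype(int)[4:7],'tooly',(L[[3,5,8],1]*1000).round(0))
E
```

```text
206 [65 64 63 64 62 64 65 63 64 62 64 63] toolx [15 16 16] tooly [-4. -1.  5.]
209 [63 64 63 64 64 64 63 64 65 63 64 65] toolx [14 14 13] tooly [-4. -1.  5.]
212 [63 64 63 63 63 64 64 64 65 63 63 64] toolx [11 12 12] tooly [-4. -1.  5.]
215 [63 64 64 64 62 64 63 64 64 64 63 64] toolx [ 9 10  9] tooly [-4. -1.  5.]
218 [63 62 64 65 64 64 63 63 64 63 64 62] toolx [8 8 7] tooly [-4. -1.  5.]
221 [64 64 63 64 64 64 64 63 63 63 64 63] toolx [6 6 6] tooly [-4. -1.  5.]
224 [151 151  63  79  79  63  79  79  63  63 151 151] toolx [10  3 10] tooly [-4. -1.  5.]
227 [154 151  88  84  84  64  84  85  87  87 153 153] toolx [10  2 10] tooly [-4. -1.  4.]
230 [156 152  90  88  89 237  88  88  92  92 156 155] toolx [10 74 10] tooly [-4. -0.  4.]
233 [159 152  96  92  92  64  92  93  95  96 158 158] toolx [10 -3 10] tooly [-4. -1.  4.]
236 [160 151  98  97  97  64  96  96  99 100 161 160] toolx [10 -5 10] tooly [-4. -1.  4.]
239 [163 153  98  99 100  63 100 100  97  99 162 162] toolx [10 -7 10] tooly [-4. -1.  4.]
242 [164 157  99 103 103  65 103 103  98 157 165 164] toolx [10 -9 10] tooly [-4. -1.  4.]
245 [166 159  99 106 107  65 106 107  98 160 165 167] toolx [ 10 -10  10] tooly [-4. -1.  4.]
```

The wrist depth shows the dial still at z = 64 mm. The closed fingertips end at about z = 78 mm, which is roughly 20 mm above the nominal TCP. About 14 mm of descent is left.

```bash
python3 -m handwheel '[[1,0,0,-0.4,0],[1,0,0,-0.8,0],[1,0,0,-1.1,0],[1,0,0,-1.1,0],[1,0,0,-1.1,0]]'; python3 -m handwheel '[[1,0,0,-0.1,0],[1,0,0,-0.1,0],[1,0,0,-0.1,0]]';  python3 -m handwheel '[[1,0,0,-0.1,0],[1,0,0,-0.1,0],[1,0,0,-0.1,0]]'
```

```text
time_s: 7.4
tcp_pos: [0.5999, -0.0602, 0.0462]
eef_rot: [-180.0, 0.0, -155.1]
contact_force: [0.2, 0.2, 0.6]
gripper_width: 0.0004
gripper_force: 0.0
time_s: 7.78
tcp_pos: [0.5999, -0.0602, 0.0453]
eef_rot: [-180.0, 0.0, -155.1]
contact_force: [-0.3, -0.4, 0.3]
gripper_width: 0.0005
gripper_force: 0.0
time_s: 8.15
tcp_pos: [0.5998, -0.0602, 0.0442]
eef_rot: [180.0, -0.0, -155.1]
contact_force: [-0.2, 0.9, 0.3]
gripper_width: 0.0004
gripper_force: 0.0
```

```bash
python3 -m handwheel '[[1,0,0,-0.1,0],[1,0,0,-0.1,0],[1,0,0,-0.1,0]]'; python3 -m handwheel '[[1,0,0,-0.1,0],[1,0,0,-0.1,0],[1,0,0,-0.1,0]]'
```

```text
time_s: 8.52
tcp_pos: [0.5998, -0.0602, 0.0432]
eef_rot: [180.0, -0.0, -155.1]
contact_force: [0.2, -0.6, 0.1]
gripper_width: 0.0005
gripper_force: 0.0
time_s: 8.9
tcp_pos: [0.5998, -0.0602, 0.0422]
eef_rot: [180.0, -0.0, -155.1]
contact_force: [0.1, 0.4, -0.3]
gripper_width: 0.0007
gripper_force: 0.0
```

```bash
cat > tip.py <<'E'
from h import *
s=get_state();p,d=imaging.capture('wrist')
W=R.from_euler('xyz',s['eef_rot'],degrees=True).as_matrix()
b=np.r_[249:256,261:268]
for a in range(214,232,2):
    P=at_depth('wrist',np.c_[b,b*0+a],d,s);print(a,(P[:,2]*1000).round(0).astype(int))
E
python3 tip.py
```

```text
214 [63 64 63 63 63 64 64 63 63 63 63 62 63 64]
216 [63 63 63 63 63 64 63 64 64 64 63 64 63 63]
218 [63 64 62 63 63 63 64 65 64 64 63 64 64 64]
220 [63 63 64 64 64 63 64 63 63 64 64 63 63 64]
222 [64 63 64 63 62 63 64 63 63 63 63 63 64 64]
224 [65 63 64 65 64 64 64 64 65 64 64 63 63 64]
226 [71 70 68 67 68 67 67 67 68 69 67 70 72 71]
228 [73 74 71 71 70 70 70 71 71 69 71 73 75 75]
230 [77 77 73 74 74 75 73 73 73 73 74 77 77 77]
```

```bash
python3 -m handwheel '[[1,0,0,-0.1,0],[1,0,0,-0.1,0],[1,0,0,-0.1,0]]'; python3 -m handwheel '[[1,0,0,-0.1,0],[1,0,0,-0.1,0],[1,0,0,-0.1,0]]'
```

```text
time_s: 9.32
tcp_pos: [0.5999, -0.0602, 0.0412]
eef_rot: [-180.0, 0.0, -155.1]
contact_force: [0.3, -0.4, -0.0]
gripper_width: 0.0003
gripper_force: 0.1
time_s: 9.7
tcp_pos: [0.5999, -0.0602, 0.0403]
eef_rot: [-180.0, 0.0, -155.1]
contact_force: [-0.5, 0.4, 1.1]
gripper_width: 0.0003
gripper_force: 0.9
```

Contact at about 1 N. I'll press a little harder, then sweep the arc clockwise about the dial axis.

```bash
python3 -m handwheel '[[1,0,0,-0.07,0],[1,0,0,-0.14,0],[1,0,0,-0.14,0],[1,0,0,-0.14,0]]'; python3 -m handwheel '[[1,-0.054,0.133,0,-4.5],[1,-0.097,0.269,0,-9],[1,-0.129,0.408,0,-13.5],[1,-0.15,0.55,0,-18],[1,-0.161,0.692,0,-22.5],[1,-0.16,0.836,0,-27],[1,-0.147,0.978,0,-31.5],[1,-0.147,0.978,0,-31.5]]'
```

```text
time_s: 10.2
tcp_pos: [0.5999, -0.0602, 0.039]
eef_rot: [-180.0, 0.0, -155.1]
contact_force: [-0.9, 0.3, 3.8]
gripper_width: 0.0005
gripper_force: 2.2
time_s: 11.2
tcp_pos: [0.5985, -0.0508, 0.039]
eef_rot: [-180.0, 0.0, 173.5]
contact_force: [-0.2, -4.4, 3.9]
gripper_width: 0.0003
gripper_force: 2.1
```

```bash
python3 - <<'E'
from h import *
s=get_state();print(s['contact_force'],s['moment'])
p,d=imaging.capture('scene');cv2.imwrite('pics/s2.png',cv2.resize(p[165,:][None] if 0 else p[180:255,225:325,::-1],(800,600),interpolation=cv2.INTER_CUBIC))
E
```

```text
[-0.23062992 -4.43850237  3.88892854] [-1.35259733 -0.11876778 -0.03423804]
```

View pics/s2.png

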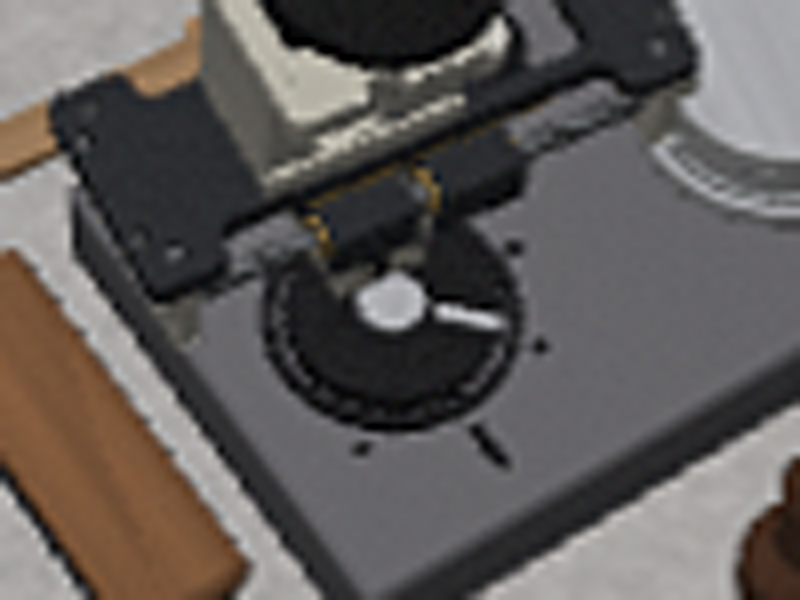

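The scene crop shows the pointer still at 45°, from the hub at (392,300) to (505,322). So the dial hasn't turned, although there is about 4 N of sideways force. I'll check what is really in contact and whether the dial is pressed.

```bash
python3 - <<'E'
from h import *
s=get_state();p,d=imaging.capture('wrist');import pickle;pickle.dump((s,p,d),open('w3.pkl','wb'))
print(s['contact_force'],s['moment'],s['tcp_pos'])
v,u=np.mgrid[150:383,0:512];v=v.ravel();u=u.ravel();ok=(d[v,u]>0);v=v[ok];u=u[ok]
P=at_depth('wrist',np.c_[u,v],d,s)
rr=np.hypot(P[:,0]-.6165,P[:,1]+.0527)
m=(rr<.034)&(P[:,2]<.068)&(P[:,2]>.05);print('dial z',m.sum(),np.median(P[m,2]),np.percentile(P[m,2],[5,95]))
for lo,hi in((.008,.016),(.016,.022),(.022,.028),(.028,.034)):
    k=m&(rr>lo)&(rr<hi);print(lo,k.sum(),np.median(P[k,2]) if k.any() else'')
# tilt: fit plane
A=np.c_[P[m,:2]-[.6165,-.0527],np.ones(m.sum())];print(np.linalg.lstsq(A,P[m,2],rcond=None)[0])
k=(rr>.045)&(P[:,2]<.054)&(P[:,2]>.045);print('top z',np.median(P[k,2]))
W=R.from_euler('xyz',s['eef_rot'],degrees=True).as_matrix();L=(P-s['tcp_pos'])@W
g=(P[:,2]<.1)&(abs(L[:,0])<.03)&(abs(L[:,1])<.03)&(P[:,2]>.067);print('finger', g.sum(),P[g].min(0),P[g].max(0),L[g].min(0),L[g].max(0))
t=np.hypot(P[:,0]-.6077,P[:,1]-.105)<.06;t&=(P[:,2]>.07)&(P[:,2]<.09);print('tin',t.sum(),np.median(P[t],0))
cv2.imwrite('pics/w3.png',cv2.resize(p[:,:,::-1],(800,600)))
E
```

```text
[-0.91836483 -3.60616182  4.74147296] [-1.41891533 -0.13459812  0.0301207 ] [ 0.59854304 -0.05081038  0.03895997]
dial z 705 0.0609259759720317 [0.05982388 0.0655291 ]
0.008 40 0.060902422191389194
0.016 30 0.060950020105554836
0.022 115 0.0616687085387444
0.028 520 0.06085462655425973
[-0.00895896 -0.01210855  0.06115486]
top z 0.049468282545803446
finger 543 [ 0.58618344 -0.05642328  0.06707484] [ 0.5944017  -0.04364043  0.09985956] [ 0.00402556 -0.00693716 -0.06090079] [ 0.01179871  0.00591603 -0.02811634]
tin 1034 [0.60025357 0.0725687  0.0743597 ]
```

View pics/w3.png

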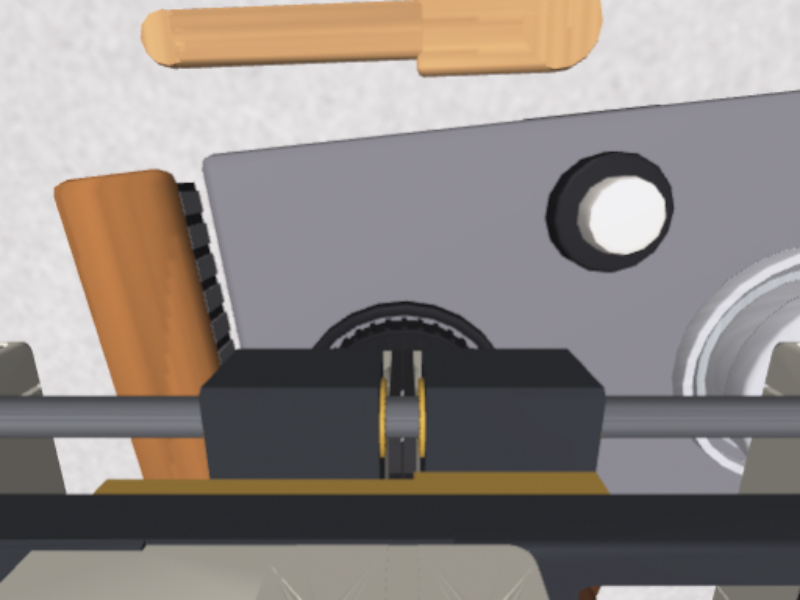

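```bash
python3 - <<'E'
from h import *
import pickle
for f in('w3.pkl','w1.pkl'):
    s,p,d=pickle.load(open(f,'rb'));W=R.from_euler('xyz',s['eef_rot'],degrees=True).as_matrix()
    for u,v in((499,235),(499,256),(490,300),(480,340),(5,225),(5,256)):
        P=at_depth('wrist',[[u,v]],d,s);print(f,u,v,P.round(3),((P-s['tcp_pos'])@W).round(3))
    v,u=np.mgrid[100:383,400:512];v=v.ravel();u=u.ravel();P=at_depth('wrist',np.c_[u,v],d,s);P=P[d[v,u]>0]
    k=(P[:,2]>.0755)&(P[:,2]<.08)
    if k.sum()>20:
        (cx,cy),ra=cv2.minEnclosingCircle(P[k,:2].astype(np.float32));print('tin',k.sum(),cx,cy,ra,P[k,1].min())
    h=np.histogram(P[:,2],np.arange(.04,.2,.008));print(h[0])
E
```

```text
w3.pkl 499 235 [[0.574 0.032 0.13 ]] [[ 0.034  0.08  -0.092]]
w3.pkl 499 256 [[0.575 0.024 0.141]] [[ 0.032  0.072 -0.102]]
w3.pkl 490 300 [[0.597 0.029 0.133]] [[ 0.011  0.079 -0.095]]
w3.pkl 480 340 [[ 0.578 -0.     0.167]] [[ 0.026  0.048 -0.128]]
w3.pkl 5 225 [[ 0.551 -0.128  0.132]] [[ 0.038 -0.082 -0.093]]
w3.pkl 5 256 [[ 0.558 -0.122  0.142]] [[ 0.032 -0.076 -0.103]]
tin 345 0.609512209892273 0.07611821591854095 0.023584909737110138 0.06754748592603792
[  137 13874  2644  1569   948     0     0     0     0     0   126  1540
  2410  1278   114  2838  3635     0     0]
w1.pkl 499 235 [[0.515 0.046 0.373]] [[ 0.033  0.08  -0.091]]
w1.pkl 499 256 [[0.517 0.036 0.385]] [[ 0.032  0.071 -0.103]]
w1.pkl 490 300 [[0.538 0.046 0.376]] [[ 0.01   0.08  -0.094]]
w1.pkl 480 340 [[0.524 0.014 0.41 ]] [[ 0.025  0.048 -0.128]]
w1.pkl 5 225 [[ 0.51  -0.115  0.376]] [[ 0.039 -0.081 -0.095]]
w1.pkl 5 256 [[ 0.517 -0.11   0.384]] [[ 0.032 -0.076 -0.102]]
[19 25  0  0  0  0  0  0  0  0  0  0  0  0  0  0  0  0  0]
```

The gripper body is clear of everything (its lowest part is at z ≥ 0.13), and the dial is pressed about 3 mm. The inner edge of the tip probably rides on the hub cap, close to the axis. I'll lift off and set down again at a larger radius, about 25 mm.

```bash
python3 -m handwheel '[[1,0,0,0.3,0],[1,0,0,0.7,0],[1,-0.2,-0.6,0.7,10],[1,-0.46,-1.29,0.7,20],[1,-0.46,-1.29,0.7,31.5],[1,-0.46,-1.29,0.4,31.5],[1,-0.46,-1.29,0.2,31.5],[1,-0.46,-1.29,0.2,31.5]]'; python3 -m handwheel '[[1,0,0,-0.1,0],[1,0,0,-0.2,0],[1,0,0,-0.2,0],[1,0,0,-0.2,0]]'
```

```text
time_s: 12.3
tcp_pos: [0.5936, -0.0631, 0.0406]
eef_rot: [180.0, -0.0, -155.2]
contact_force: [-1.4, 0.2, 0.6]
gripper_width: 0.0005
gripper_force: 0.6
time_s: 12.8
tcp_pos: [0.5937, -0.0633, 0.0389]
eef_rot: [180.0, -0.0, -155.1]
contact_force: [-2.3, 0.6, 3.7]
gripper_width: 0.0004
gripper_force: 2.1
```

```bash
python3 -m handwheel '[[1,-0.076,0.182,0,-4.5],[1,-0.138,0.37,0,-9],[1,-0.184,0.561,0,-13.5],[1,-0.217,0.757,0,-18],[1,-0.217,0.757,0,-18]]'; python3 - <<'E'
from h import *
s=get_state();print(s['contact_force'],s['moment'])
p,d=imaging.capture('scene')
g=p[180:255,225:325].max(2).astype(int);print(s['time_s'])
cv2.imwrite('pics/s3.png',cv2.resize(p[190:245,240:313,::-1],(796,600),interpolation=cv2.INTER_CUBIC))
E
```

```text
time_s: 13.42
tcp_pos: [0.5918, -0.0559, 0.039]
eef_rot: [-180.0, 0.0, -173.1]
contact_force: [-1.4, -1.0, 5.3]
gripper_width: 0.0004
gripper_force: 2.2
[-1.37800891 -1.02035841  5.2577816 ] [-0.34111605  0.50786918  0.00942464]
13.425
```

View pics/s3.png

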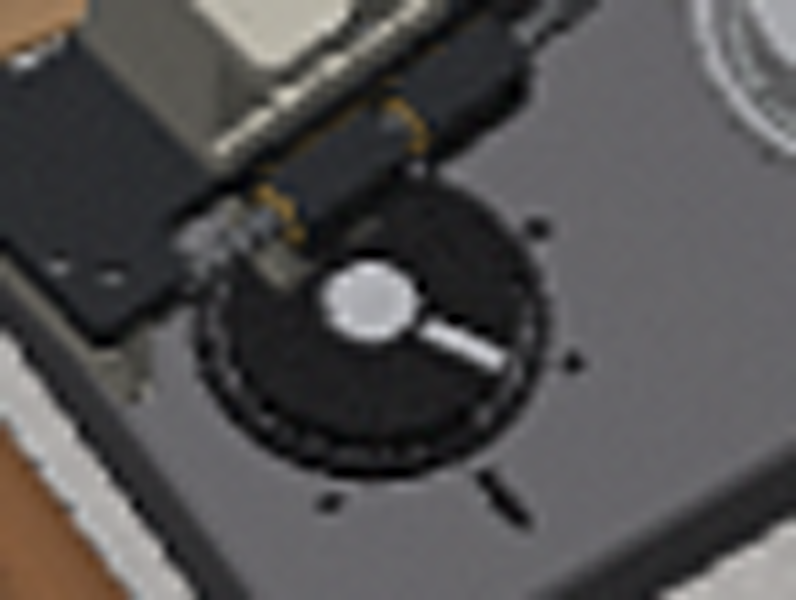

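The pointer has now turned about 15–18°, from the hub at (370,300) to (505,360). I'll continue the sweep to about 47°, then lift off.

```bash
python3 -m handwheel '[[1,-0.015,0.197,0,-4.5],[1,-0.015,0.394,0,-9],[1,-0.001,0.59,0,-13.5],[1,0.029,0.785,0,-18],[1,0.075,0.978,0,-22.5],[1,0.135,1.165,0,-27],[1,0.165,1.245,0,-29],[1,0.165,1.245,0,-29]]'; python3 -m handwheel '[[1,0,0,0.1,0],[1,0,0,0.3,0],[1,0,0,0.8,0],[1,0,0,3,0],[1,-8,0,9,15],[1,-8,0,9,29],[1,-8,0,9,29],[1,-8,0,9,29]]'; python3 - <<'E'
from h import *
s=get_state();print(s['contact_force'],s['tcp_pos'],s['eef_rot'])
p,d=imaging.capture('scene')
cv2.imwrite('pics/s4.png',cv2.resize(p[175:245,240:333,::-1],(797,600),interpolation=cv2.INTER_CUBIC))
E
```

```text
time_s: 14.48
tcp_pos: [0.5932, -0.0433, 0.0388]
eef_rot: [-180.0, -0.0, 158.0]
contact_force: [-2.4, -0.4, 4.6]
gripper_width: 0.0007
gripper_force: 2.3
time_s: 15.48
tcp_pos: [0.5134, -0.0431, 0.1296]
eef_rot: [180.0, 0.1, -173.1]
contact_force: [1.2, 1.1, -1.4]
gripper_width: 0.0004
gripper_force: 0.0
[ 1.19371778  1.09848245 -1.36002269] [ 0.51344543 -0.04311606  0.1296007 ] [ 1.79979849e+02  9.64495640e-02 -1.73116539e+02]
```

View pics/s4.png

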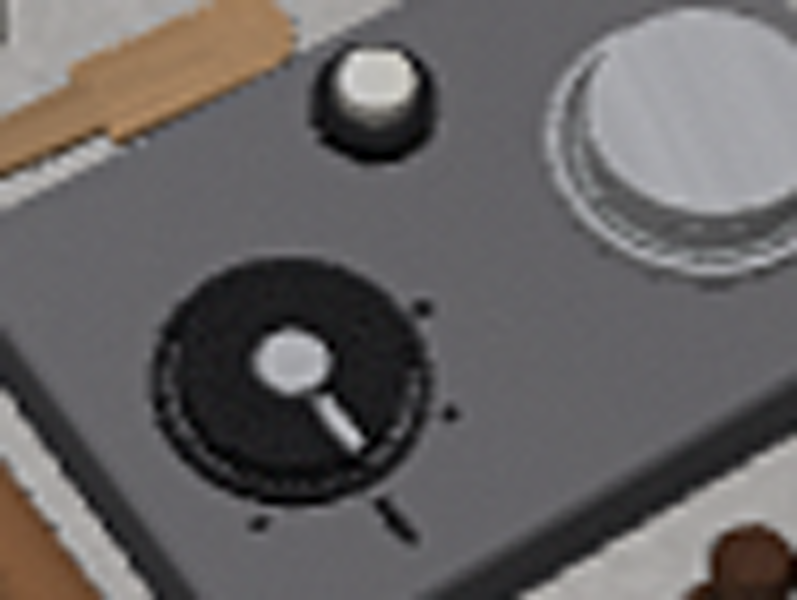

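The pointer is now in line with the long mark: hub (292,360), tip (360,445), mark (395,520). Next is the button.

```bash
python3 -m handwheel '[[1,1,3,0,0],[1,3.36,7.06,0,0],[1,3.36,7.06,-3,0],[1,3.36,7.06,-6,0],[1,3.36,7.06,-7.6,0],[1,3.36,7.06,-7.6,0],[1,3.36,7.06,-7.6,0]]'; python3 -m handwheel '[[1,0,0,-0.2,0],[1,0,0,-0.4,0],[1,0,0,-0.6,0],[1,0,0,-0.6,0],[1,0,0,-0.6,0]]'
```

```text
time_s: 16.4
tcp_pos: [0.5475, 0.0273, 0.0536]
eef_rot: [-180.0, 0.1, -173.1]
contact_force: [1.4, 0.2, 0.3]
gripper_width: 0.0005
gripper_force: 0.0
time_s: 17.02
tcp_pos: [0.5472, 0.0274, 0.0471]
eef_rot: [180.0, 0.0, -173.1]
contact_force: [1.8, -0.5, 3.0]
gripper_width: 0.0005
gripper_force: 1.4
```

```bash
python3 -m handwheel '[[1,0,0,-0.15,0],[1,0,0,-0.3,0],[1,0,0,-0.3,0],[1,0,0,-0.3,0]]'; python3 -m handwheel '[[1,0,0,-0.1,0],[1,0,0,-0.15,0],[1,0,0,-0.15,0],[1,0,0,-0.15,0]]'
```

```text
time_s: 17.52
tcp_pos: [0.5472, 0.0274, 0.044]
eef_rot: [180.0, 0.0, -173.1]
contact_force: [1.5, 0.5, 4.7]
gripper_width: 0.0006
gripper_force: 2.3
time_s: 18.02
tcp_pos: [0.5473, 0.0274, 0.0434]
eef_rot: [-180.0, 0.1, -173.1]
contact_force: [-2.7, 1.9, 13.5]
gripper_width: 0.0005
gripper_force: 7.0
```

At 13.5 N the button is at its stop. I'll lift off and check.

```bash
python3 -m handwheel '[[1,0,0,0.3,0],[1,0,0,0.8,0],[1,0,0,1.5,0],[1,0,0,5,0],[1,-10,0,10,0],[1,-10,0,10,0],[1,-10,0,10,0],[1,-10,0,10,0]]'; python3 - <<'E'
from h import *
p,d=imaging.capture('scene')
cv2.imwrite('pics/s5.png',cv2.resize(p[165:255,225:345,::-1],(800,600),interpolation=cv2.INTER_CUBIC))
E
```

```text
time_s: 19.02
tcp_pos: [0.4468, 0.0274, 0.1425]
eef_rot: [180.0, 0.0, -173.1]
contact_force: [-0.4, 0.4, -0.5]
gripper_width: 0.0003
gripper_force: 0.0
```

View pics/s5.png

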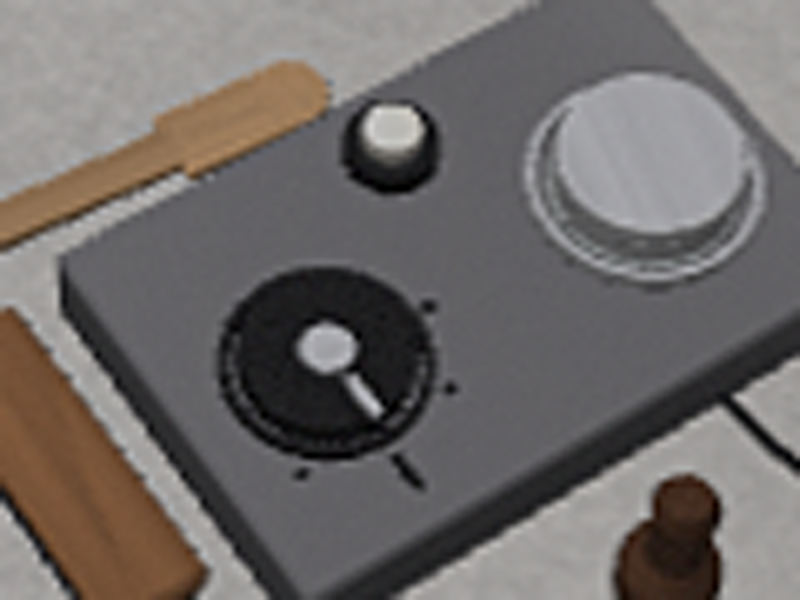

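The pointer (380,415) is still at the long mark (407,470), the button (393,130) is back up, and the items in view (tin, brush, shoe horn, dauber) look unmoved.

```bash
python3 -c "
from plant import r
print(r.close_job())"
```

```text
the job is handed in; nothing more can be done
None
```

I handed the job in at about 19 s: the dial is clicked in with its pointer at the long mark, the start button was pushed to its stop and came back up, and the arm is clear; my first try at turning the dial slipped, and I did not recheck the jar or spare tin at the end.

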